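# Fold back the cover of the egg pan

### The job

Open the egg pan on the bench: with a fingertip, tip its hinged cover flap (the half with the tongue) up and right over the middle hinge, and press it down until it lies flat on the fixed half of the cover, then let go and move clear. Only push the flap: do not pinch it or force it hard, do not lift, tilt or shove the pan out of its place, and leave everything else on the bench as it stands.

Things in the scene. Friction and masses are not known exactly. Their poses are not given: they have to be found in the camera images.
- spine (a point): Middle of the hinge line (spine) of an egg pan's cover, on the level of the cover's top face, 105 mm above the bench. Axes: x along the spine (about away from the robot, turned by -0.55 to 0.35 rad), y from the flap's side towards the fixed half of the cover (about to the robot's left), z up. The fixed half lies on the +y half: 5 mm thick, 174 mm along x, from the spine to 138 mm.
- pan: Rectangular stainless pan holding eggs, loose on the bench, about 1.5 to 3 kg with its cover. 162 mm along x, 265 mm along y (132 mm to each side of the spine), 100 mm high without the cover. Origin at the centre of its underside, below the spine; axes as at the spine.
- tongue (a point): Middle of the free end of the flap, a rigid metal leaf hinged at the spine along its top face: 5 mm thick (2.5 mm, lower layer only, in the 10 mm next to its edges), 162 mm wide, reaching 132 mm from the spine; then a tongue 80 mm wide, centred, goes on to 162 mm, overhanging the pan's wall by 30 mm with free space below. Axes turn with it: y towards the spine, z out of its top face when shut.
- flap (a joint): Angle of the flap about the spine, rad: 0 shut (flat over the -y half of the pan), 1.57 straight up, 3.14 folded right over, lying flat on top of the fixed half. It starts ajar, 0.05 to 0.6. The hinge is stiff: the flap stays at any angle where it is left and does not fall; it takes about 2 to 5 N at the tongue. Keep pushes under 20 N.
- jar: Bystander, loose, to be left alone: closed glass jar with red lid, 68 mm wide, 95 mm high. Origin at the centre of its underside.
- mug: Bystander, loose, to be left alone: white mug, 80 mm wide, 90 mm high. Origin at the centre of its underside.
- ramekin: Bystander, loose, to be left alone: small white cup, 76 mm wide, 42 mm high. Origin at the centre of its underside.
- spray: Bystander, loose, to be left alone: white spray bottle with trigger head, 76 mm wide, 215 mm high. Origin at the centre of its underside.
- onion: Bystander, loose, to be left alone: red onion, 72 mm wide, 66 mm high. Origin at the centre of its underside.
- sponge: Bystander, loose, to be left alone: yellow scouring sponge, 70 x 100 x 30 mm. Origin at the centre of its underside.
- spoon: Bystander, loose, to be left alone: steel spoon lying along the pan's robot-facing side. Origin at the centre of its underside, length along its own x, about 200 mm.

How it is judged:
By the outcome, as a careful person would: the job done as asked, in the order asked, and still so for the second after the job is handed in, with the robot touching nothing.
It also fails if it takes over 66 s, if anything falls off the work surface, if the arm or the gripper's body presses on something with over 40 N, if the wrist force passes 120 N, or if a joint passes its speed limit or range.

### The arm

A 6-joint arm with a two-finger parallel gripper is mounted at the origin on the work surface. World frame = base frame: x ahead of the robot, y to its left, z up, the work surface at z = 0. Lengths are in m, angles in degrees, forces in N, time in s.
With the tool pointing down it reaches from about 0.275 to 0.85 m from the base axis. Payload 5.2 kg.
Tool frame: the origin (TCP) lies between the finger pads; the fingertips stand 25 mm ahead of it and the grasp point (between the pads) lies 6 mm ahead of it (bot.nose_length is the z of the fingertips in the tool frame, in m); z points along the fingers, y is the direction in which the jaws open and shut (so a half turn about z gives the same grasp; the last joint's range is limited). The gripper opens to 85 mm and grips with 20 to 120 N. Pads are 22 mm wide; open, the fingers measure 114 mm over their backs; the gripper's body (76 mm by 85 mm) begins 54 mm behind the grasp point. The pads swing forward as they close: fully open they stand 13 mm farther back than shut.
Start: joints at [51.864, 14.817, 87.949, -0, 77.235, -11.62], TCP at [0.246, 0.492, 0.256] pointing down, gripper open.
Joint ranges: [-179.93, 179.93], [-52.35, 119.4], [10.71, 147.94], [-69.91, 249.91], [12.55, 155.21], [-178.61, 178.61]. Speed limits (degrees/s): [147.25, 147.25, 180, 180, 180, 180].

### API

Orientations are given as a 3x3 rotation matrix whose columns are the frame's x, y, z axes.
In Python, from rig import bot gives the robot as it stands. The module is installed in compiled form; this text tells all that it offers.
- The arm moves only by the shell command python3 -m pendant 'ROWS' [FORCE]. ROWS is JSON, a list of rows, each an object with "jaw": the finger opening in m, from 0 to 0.0854; "linear": the shift along the tool's x, y, z in m, a list of three; "turn": the turn about the tool's z in rad. In form: [{"jaw": jaw, "linear": [dx, dy, dz], "turn": turn}, ...]. A call has 1 to 8 rows; each row shifts and turns the commanded pose from where the row before left it, along the tool's axes as they then stand; what a row does not reach is not made up. A row lasts 1/10 s, in which the tool goes at most 50 mm and 8.59 degrees, less where a joint would pass 70% of its speed; a pose out of reach is approached as far as the arm can. A call with a gripper value outside its range is refused whole. The fingers move at their own pace and stop on an object; FORCE is the grip in N (left out, the last holds). Time passes only in rows, so rows that do not move let the fingers close. It gives the time, the measured TCP pose, the force and the opening at its end, in the units of the state.
- bot.get_state(): the state, without advancing time (a new reading comes with each control period).
- bot.grab_frame(name): name is "scene" or "top"; returns a dict with "img" (384x512x3 uint8, red, green, blue), "camera_matrix" (3x3 intrinsics, pixels), "k1" (the pictures are not rectified: a ray, as slopes to the right and down, at radius r is drawn at 1 + k1 r^2 times it, then the intrinsics apply), "position" and "attitude" of the camera in the world. Camera axes: x right, y up, looking along -z (the intrinsics and any distortion apply to the point x, -y, -z); pixel columns grow to the right and rows downward; lengths in m; the calibration is good to about 2 mm. A picture is of the moment at which its call begins. There is no depth.
- bot.close_job(): hands the job in, once; it reports no verdict.
The state is a dict: "time_s": time; "joint_positions": joint angles; "joint_velocities": joint speeds; "effort": joint torques, N m; "tcp_pos": TCP position; "tcp_rot": TCP orientation; "contact_force": force on the tool from outside, world axes, zero at the start; "moment": the same for the moment, N m; "finger_gap": finger opening in m.
Only numpy, scipy, OpenCV 4.12 (cv2) and the standard library are available. Lean on these libraries where they do the work, as an engineer would, in place of code of your own. Each camera call takes 0.05 s, during which the arm holds its last target.

## Working session

There is one attempt and no reset: what is moved stays moved. The work goes in short steps, Python scripts to look and compute and a shell command to move; the robot and the scene stay as the last step left them, time stands still between calls to the robot, and variables do not carry over. Pictures are saved under pics/ and viewed, and the job is handed in when it is done.

```bash
mkdir -p pics; ls
cat > h.py <<'E'
import numpy as np, cv2
from rig import bot
def snap(n,fn):
    f=bot.grab_frame(n); cv2.imwrite('pics/'+fn,f['img'][:,:,::-1]); np.save('pics/'+fn[:-4]+'.npy',f,allow_pickle=True); return f
def load(fn): return np.load('pics/'+fn+'.npy',allow_pickle=True).item()
def proj(f,P):
    R=np.array(f['attitude']);p=np.array(f['position']);K=np.array(f['camera_matrix'])
    c=(np.atleast_2d(P)-p)@R; s=np.c_[c[:,0]/-c[:,2],-c[:,1]/-c[:,2]]
    s=s*(1+f['k1']*(s**2).sum(1,keepdims=True))
    return s@K[:2,:2].T+K[:2,2]
def ray(f,uv):
    R=np.array(f['attitude']);K=np.array(f['camera_matrix'])
    d=(np.atleast_2d(uv).astype(float)-K[:2,2])/np.array([K[0,0],K[1,1]]); s=d.copy()
    for _ in range(20): s=d/(1+f['k1']*(s**2).sum(1,keepdims=True))
    v=np.c_[s[:,0],-s[:,1],-np.ones(len(s))]@R.T
    return np.array(f['position']),v
def atz(f,uv,z):
    p,v=ray(f,uv); return p+v*((z-p[2])/v[:,2:3])
E
python3 - <<'E'
from h import *
for n in ('scene','top'):
    f=snap(n,n+'0.png'); print(n,f['position'],f['attitude'],f['camera_matrix'],f['k1'])
print(bot.get_state(), bot.nose_length)
E
```

```text
pics
scene [0.99389731 0.27854115 0.80644657] [[-0.46664639 -0.73615158  0.49022647]
 [ 0.88433983 -0.39686514  0.24584777]
 [ 0.01357257  0.54825077  0.83620385]] [[372.15183869   0.         250.24578875]
 [  0.         372.15183869 185.57262553]
 [  0.           0.           1.        ]] -0.06722928978775358
top [0.50535655 0.08034975 1.08376346] [[-0.00907348  0.99762461 -0.06828471]
 [-0.99975985 -0.00768826  0.02052149]
 [ 0.01994776  0.06845452  0.99745479]] [[380.15860191   0.         253.9086413 ]
 [  0.         380.15860191 178.10211735]
 [  0.           0.           1.        ]] -0.05944065033985744
{'time_s': 0.1, 'joint_positions': array([ 5.18656719e+01,  1.48553011e+01,  8.80041765e+01,  8.81060103e-04,
        7.72353335e+01, -1.16186667e+01]), 'joint_velocities': array([-0.01655385, -0.0656251 , -0.17994971,  0.04397255, -0.02924407,
        0.0248053 ]), 'effort': array([ 3.26177986e-03, -4.46965635e+01, -2.91246951e+01, -1.04160815e-04,
        6.15434255e-03,  5.90722266e-05]), 'tcp_pos': array([0.24523888, 0.4918182 , 0.25556017]), 'tcp_rot': array([[-8.94810661e-01,  4.46444635e-01, -1.03362683e-03],
       [ 4.46445696e-01,  8.94809796e-01, -1.29232090e-03],
       [ 3.47949676e-04, -1.61784077e-03, -9.99998631e-01]]), 'contact_force': array([-0.51490088,  0.04397739, -0.51993971]), 'moment': array([ 0.03132302, -0.0448775 ,  0.04268693]), 'finger_gap': 0.085344299251277} 0.025
```

View pics/scene0.png

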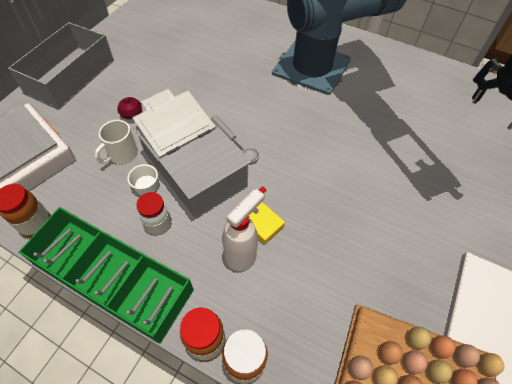

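View pics/top0.png

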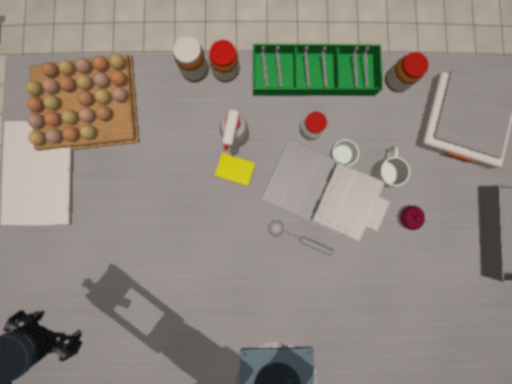

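Run:
```python
from h import *
for n,(x0,y0) in (('scene',(90,70)),('top',(215,105))):
    f=load(n+'0'); c=f['img'][y0:y0+150,x0:x0+200,::-1]; cv2.imwrite(f'pics/{n}0c.png',cv2.resize(c,None,fx=4,fy=4,interpolation=cv2.INTER_CUBIC))
```

```text
(no output)
```

View pics/scene0c.png

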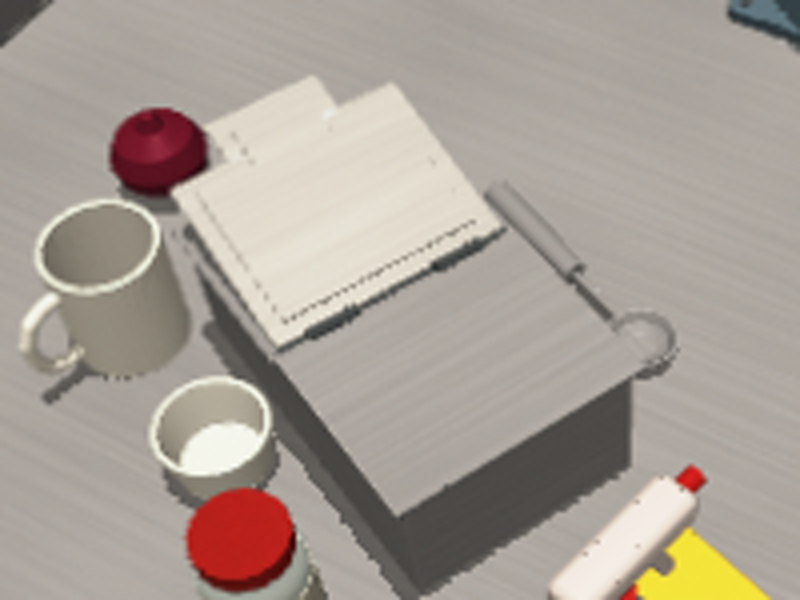

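View pics/top0c.png

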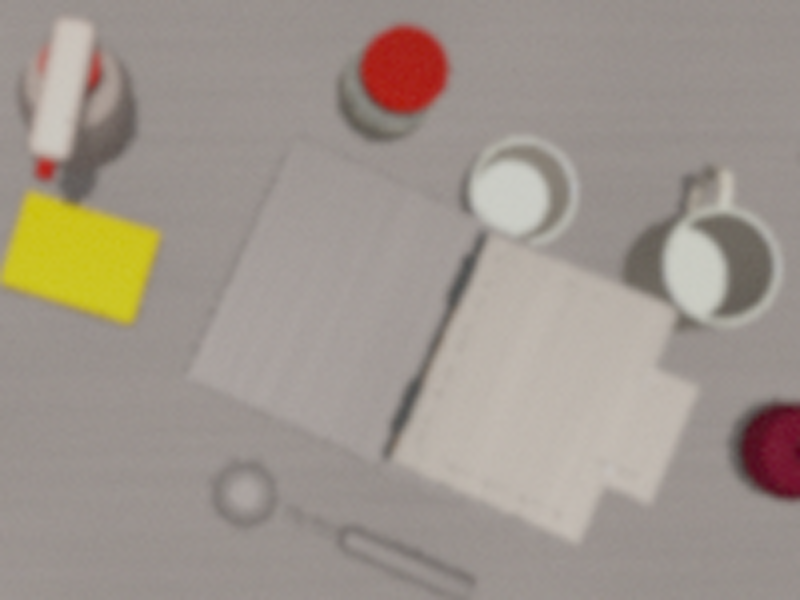

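```bash
cat > fit.py <<'E'
from h import *
from scipy.optimize import least_squares
def pts(q,L):
    sx,sy,sz,a,th=q; ex=np.array([np.cos(a),np.sin(a),0]);ey=np.array([-np.sin(a),np.cos(a),0]);ez=np.array([0,0,1.])
    o=[]
    for k,x,r in L:
        if k=='F': o.append(np.array([sx,sy,sz])+x*ex+r*ey)
        else: o.append(np.array([sx,sy,sz])+x*ex-r*np.cos(th)*ey+r*np.sin(th)*ez)
    return np.array(o)
T=[(('F',.087,.138),(292,140)),(('F',-.087,.138),(190,376)),(('F',-.087,0),(388,460)),
(('L',.04,.162),(698,385)),(('L',-.04,.162),(650,505)),(('L',.081,.132),(680,315)),(('L',-.081,.132),(580,545))]
S=[(('F',.087,.138),(402,516)),(('F',-.087,.138),(642,373)),(('F',-.087,0),(505,232)),(('F',.087,0),(276,352)),
(('L',-.04,.162),(315,77)),(('L',.081,.132),(172,190)),(('L',-.081,.132),(393,85))]
ft,fs=load('top0'),load('scene0')
def cv(L,o): return np.array([[o[0]+(u+.5)/4-.5,o[1]+(v+.5)/4-.5] for _,(u,v) in L])
if __name__=='__main__':
    ut,us=cv(T,(215,105)),cv(S,(90,70))
    def res(q): return np.r_[(proj(ft,pts(q,[t[0] for t in T]))-ut).ravel(),(proj(fs,pts(q,[t[0] for t in S]))-us).ravel()]
    r=least_squares(res,[.5,0,.105,-.4,.3],loss='soft_l1')
    print(r.x.round(4)); print(res(r.x).reshape(-1,2).round(1)); 
    J=r.jac; print(np.sqrt(np.diag(np.linalg.inv(J.T@J)))*1)
    for n,k in zip('jar ram mug onion'.split(),[(405,70,.095),(522,190,.042),(722,265,.09),(790,450,.05)]):
        print(n,atz(ft,[[215+k[0]/4,105+k[1]/4]],k[2]).round(3))
    print('spoon',atz(ft,[[215+245/4,105+493/4],[215+473/4,105+580/4]],.01).round(3))
    print('spray',atz(ft,[[215+70/4,105+90/4]],.2).round(3))
E
python3 fit.py
```

```text
[ 0.5378 -0.1224  0.0958 -0.4359  0.2511]
[[ 1.7 -0.4]
 [-0.1  0.8]
 [-1.3  1.8]
 [ 0.5  0.8]
 [ 0.2 -0.1]
 [-0.2 -1. ]
 [-0.1 -0.1]
 [-1.5  0.8]
 [ 0.7 -0.9]
 [ 2.1 -0.4]
 [-0.6  2.1]
 [-0.  -0. ]
 [-0.2  0.6]
 [ 0.  -0.3]]
[0.00121011 0.0013494  0.00361838 0.00708425 0.03191625]
jar [[ 0.719 -0.107  0.095]]
ram [[ 0.646 -0.197  0.042]]
mug [[ 0.589 -0.318  0.09 ]]
onion [[ 0.464 -0.378  0.05 ]]
spoon [[ 0.437 -0.003  0.01 ]
 [ 0.374 -0.164  0.01 ]]
spray [[0.686 0.111 0.2  ]]
```

```bash
cat >> fit.py <<'E'
    r=least_squares(lambda q:res([q[0],q[1],.105,q[2],q[3]]),[.5,0,-.4,.3],loss='soft_l1')
    q=np.r_[r.x[:2],.105,r.x[2:]];print(q.round(4),(res(q)**2).mean());print(res(q).reshape(-1,2).round(1).tolist())
    L=[('F',.087,.138),('F',-.087,.138),('F',-.087,0),('L',-.081,0),('L',-.081,.132),('L',-.04,.132),('L',-.04,.162),('L',.04,.162),('L',.04,.132),('L',.081,.132),('L',.081,0),('F',.087,0),('F',.087,.138)]
    for n,f,o in (('scene',fs,(90,70)),('top',ft,(215,105))):
        c=cv2.resize(f['img'][o[1]:o[1]+150,o[0]:o[0]+200,::-1],None,fx=4,fy=4,interpolation=cv2.INTER_CUBIC)
        p=((proj(f,pts(q,L))-o)*4+1.5).astype(np.int32); cv2.polylines(c,[p],False,(0,0,255),1); cv2.imwrite(f'pics/{n}0o.png',c)
    print(pts(q,L).round(3))
E
python3 fit.py|tail -16
```

```text
spray [[0.686 0.111 0.2  ]]
[ 0.5394 -0.1202  0.105  -0.4362  0.1925] 1.2136623888366471
[[1.2, -1.6], [-0.8, 0.2], [-1.5, 1.4], [0.3, 0.6], [0.0, -0.3], [-0.2, -1.3], [-0.2, -0.4], [-1.6, -0.5], [1.3, -2.4], [2.4, -2.2], [-0.9, 0.6], [-0.1, 0.2], [-0.3, 0.5], [0.0, -0.5]]
[[ 0.677 -0.032  0.105]
 [ 0.519  0.042  0.105]
 [ 0.461 -0.083  0.105]
 [ 0.466 -0.086  0.105]
 [ 0.411 -0.203  0.13 ]
 [ 0.448 -0.221  0.13 ]
 [ 0.436 -0.247  0.136]
 [ 0.508 -0.281  0.136]
 [ 0.521 -0.255  0.13 ]
 [ 0.558 -0.272  0.13 ]
 [ 0.613 -0.154  0.105]
 [ 0.618 -0.157  0.105]
 [ 0.677 -0.032  0.105]]
```

View pics/scene0o.png

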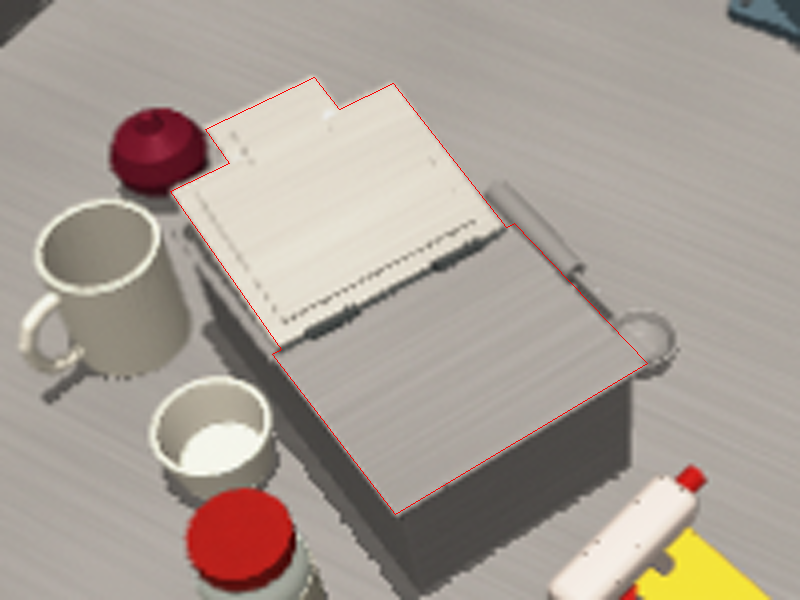

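View pics/top0o.png

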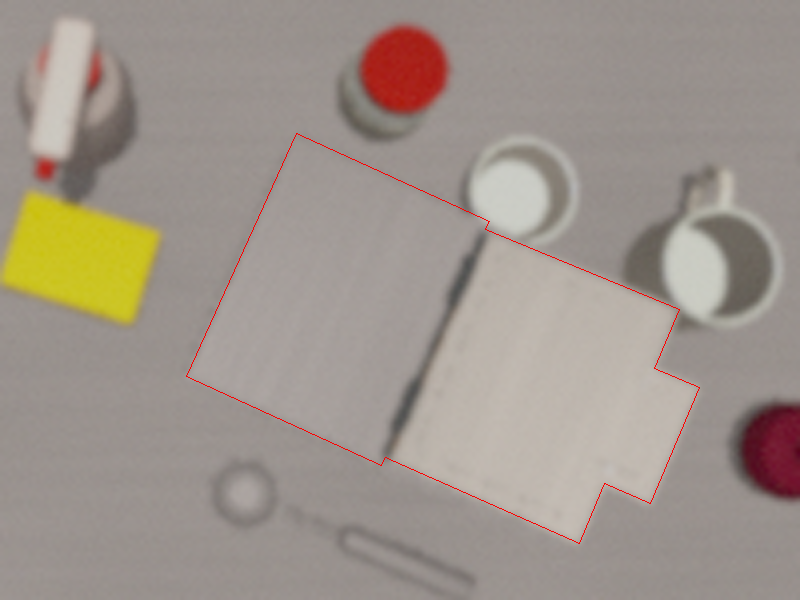

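```bash
R='{"jaw":0,"linear":[-0.0226,-0.0265,0],"turn":0}'; python3 -m pendant '[{"jaw":0,"linear":[-0.0226,-0.0265,0],"turn":0},{"jaw":0,"linear":[-0.0226,-0.0265,0],"turn":0},{"jaw":0,"linear":[-0.0226,-0.0265,0],"turn":0},{"jaw":0,"linear":[-0.0226,-0.0265,0],"turn":0},{"jaw":0,"linear":[-0.0226,-0.0265,0],"turn":0},{"jaw":0,"linear":[-0.0226,-0.0265,0],"turn":0},{"jaw":0,"linear":[-0.0226,-0.0265,0],"turn":0},{"jaw":0,"linear":[-0.0226,-0.0265,0],"turn":0}]' 30
```

```text
time_s: 0.9
tcp_pos: [0.3125, 0.2204, 0.2561]
tcp_rot: [[-0.895, 0.446, -0.0], [0.446, 0.895, -0.0], [0.0, -0.0, -1.0]]
contact_force: [0.4, -0.4, -0.3]
finger_gap: -0.0004
```

```bash
python3 -m pendant '[{"jaw":0,"linear":[-0.0226,-0.0265,0],"turn":0},{"jaw":0,"linear":[-0.0226,-0.0265,0],"turn":0},{"jaw":0,"linear":[-0.0226,-0.0265,0],"turn":0},{"jaw":0,"linear":[-0.0226,-0.0265,0],"turn":0},{"jaw":0,"linear":[-0.0226,-0.0265,0],"turn":0},{"jaw":0,"linear":[-0.0226,-0.0265,0],"turn":0},{"jaw":0,"linear":[-0.0226,-0.0265,0],"turn":0},{"jaw":0,"linear":[-0.0226,-0.0265,0],"turn":0}]'; python3 -c "
from rig import bot
print(bot.get_state()['joint_positions'])"
```

```text
time_s: 1.7
tcp_pos: [0.3796, -0.0501, 0.2562]
tcp_rot: [[-0.895, 0.447, -0.0], [0.447, 0.895, 0.0], [0.0, 0.0, -1.0]]
contact_force: [0.3, 0.2, -0.3]
finger_gap: 0.0001
[-2.43377684e+01 -3.05723904e+00  1.08289341e+02  6.30297875e-03
  7.47807166e+01 -8.78031758e+01]
```

```bash
python3 -m pendant '[{"jaw":0,"linear":[-0.0226,-0.0265,0],"turn":0},{"jaw":0,"linear":[-0.0226,-0.0265,0],"turn":0},{"jaw":0,"linear":[-0.0226,-0.0265,0],"turn":0},{"jaw":0,"linear":[-0.0226,-0.0265,0],"turn":0},{"jaw":0,"linear":[-0.0226,-0.0265,0],"turn":0},{"jaw":0,"linear":[-0.0226,-0.0265,0],"turn":0},{"jaw":0,"linear":[-0.0226,-0.0265,0],"turn":0},{"jaw":0,"linear":[-0.0226,-0.0265,0],"turn":0}]'; python3 -m pendant '[{"jaw":0,"linear":[0,0,0],"turn":0.14},{"jaw":0,"linear":[0,0,0],"turn":0.14},{"jaw":0,"linear":[0,0,0],"turn":0.14},{"jaw":0,"linear":[0,0,0],"turn":0.14},{"jaw":0,"linear":[0,0,0],"turn":0.14},{"jaw":0,"linear":[0,0,0],"turn":0.14},{"jaw":0,"linear":[0,0,0],"turn":0.14},{"jaw":0,"linear":[0,0,0],"turn":0.14}]'; python3 -m pendant '[{"jaw":0,"linear":[0,0,0],"turn":0.14},{"jaw":0,"linear":[0,0,0],"turn":0.14},{"jaw":0,"linear":[0,0,0],"turn":0.145},{"jaw":0,"linear":[0,0,0],"turn":0}]'
python3 - <<'E'
from h import *
for n in ('scene','top'): snap(n,n+'1.png')
s=bot.get_state(); print(s)
c,sn=np.cos(-.4362),np.sin(-.4362); d=s['tcp_pos']-[.5394,-.1202,.105]
print('local',d[0]*c+d[1]*sn,-d[0]*sn+d[1]*c,d[2])
E
```

```text
time_s: 2.5
tcp_pos: [0.4469, -0.3204, 0.2558]
tcp_rot: [[-0.895, 0.447, -0.001], [0.447, 0.895, 0.001], [0.001, 0.0, -1.0]]
contact_force: [0.6, -0.4, 0.4]
finger_gap: 0.0004
time_s: 3.3
tcp_pos: [0.4467, -0.3189, 0.2558]
tcp_rot: [[0.018, 1.0, -0.001], [1.0, -0.018, 0.001], [0.001, -0.001, -1.0]]
contact_force: [-0.4, -0.7, 0.1]
finger_gap: 0.0001
time_s: 3.7
tcp_pos: [0.4467, -0.3189, 0.2559]
tcp_rot: [[0.424, 0.905, -0.001], [0.905, -0.424, 0.001], [0.0, -0.001, -1.0]]
contact_force: [-0.0, 0.7, -0.3]
finger_gap: 0.0
{'time_s': 3.8, 'joint_positions': array([-4.71650359e+01,  1.47464525e+01,  8.80886236e+01, -3.04596739e-04,
        7.72034872e+01, -2.23492791e+01]), 'joint_velocities': array([ 0.01190745, -0.10547067, -0.07674124,  0.0463794 ,  0.05685484,
        0.08358111]), 'effort': array([-1.50003772e-03, -4.44971895e+01, -2.90622032e+01, -4.36145128e-04,
        5.62705143e-03,  1.80822238e-01]), 'tcp_pos': array([ 0.4468201 , -0.31896627,  0.25599029]), 'tcp_rot': array([[ 4.19700701e-01,  9.07662442e-01, -4.61404805e-04],
       [ 9.07662525e-01, -4.19700490e-01,  4.90037305e-04],
       [ 2.51136634e-04, -6.24468851e-04, -9.99999773e-01]]), 'contact_force': array([ 0.15250502, -0.18302322,  0.47153247]), 'moment': array([-0.0017963 , -0.02083687, -0.00790822]), 'finger_gap': 0.0003387931038532431}
local 6.736131512079246e-05 -0.21926938728583173 0.15099029104696077
```

```bash
python3 -m pendant '[{"jaw":0,"linear":[0,0,0.025],"turn":0},{"jaw":0,"linear":[0,0,0.025],"turn":0},{"jaw":0,"linear":[0,0,0.025],"turn":0},{"jaw":0,"linear":[0,0,0.024],"turn":0},{"jaw":0,"linear":[0,0,0.024],"turn":0},{"jaw":0,"linear":[0.02,0,0],"turn":0},{"jaw":0,"linear":[0.01,0,0],"turn":0},{"jaw":0,"linear":[0,0,0],"turn":0}]'
python3 - <<'E'
from h import *
for n,(x0,y0) in (('scene',(70,40)),('top',(280,130))):
    f=snap(n,n+'2.png'); c=f['img'][y0:y0+150,x0:x0+200,::-1]; cv2.imwrite(f'pics/{n}2c.png',cv2.resize(c,None,fx=4,fy=4,interpolation=cv2.INTER_CUBIC))
E
```

```text
time_s: 4.6
tcp_pos: [0.4602, -0.291, 0.1336]
tcp_rot: [[0.42, 0.908, 0.0], [0.908, -0.42, -0.0], [0.0, 0.0, -1.0]]
contact_force: [-0.1, -0.6, -0.1]
finger_gap: -0.0
```

View pics/scene2c.png

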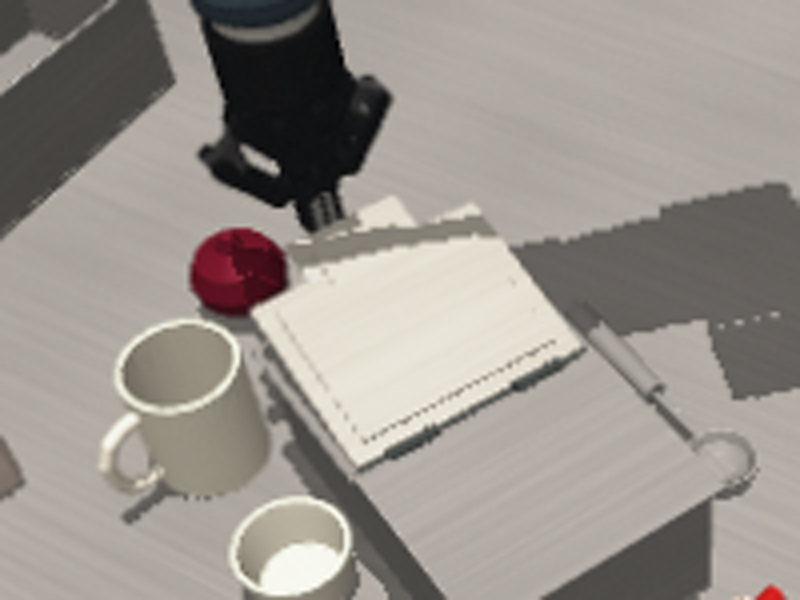

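View pics/top2c.png

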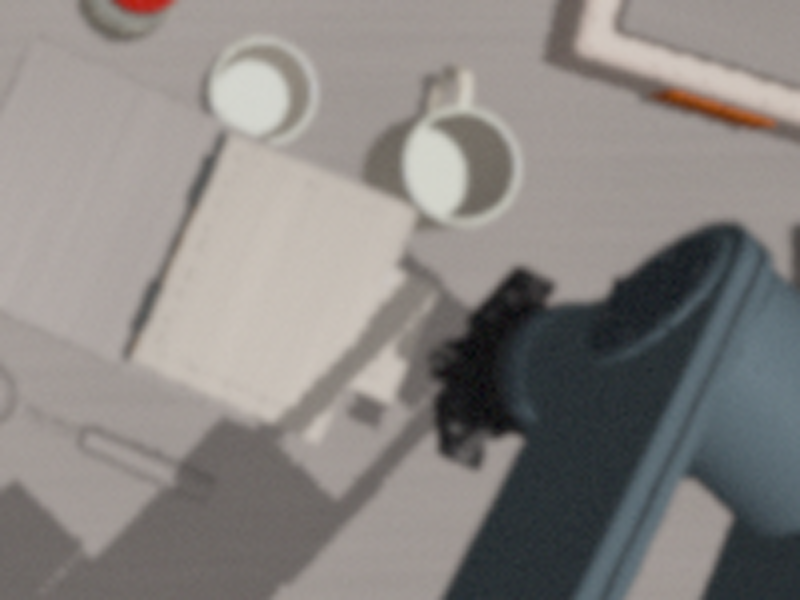

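```bash
python3 -m pendant '[{"jaw":0,"linear":[0.007,0,0],"turn":0},{"jaw":0,"linear":[0.006,0,0],"turn":0},{"jaw":0,"linear":[0,0,0],"turn":0}]';for i in 1; do python3 -m pendant '[{"jaw":0,"linear":[0.001,0,0],"turn":0},{"jaw":0,"linear":[0.001,0,0],"turn":0}]';python3 -m pendant '[{"jaw":0,"linear":[0.001,0,0],"turn":0},{"jaw":0,"linear":[0.001,0,0],"turn":0}]'; done
```

```text
time_s: 5.0
tcp_pos: [0.4654, -0.2796, 0.1336]
tcp_rot: [[0.423, 0.906, 0.0], [0.906, -0.423, -0.0], [0.0, 0.0, -1.0]]
contact_force: [-0.3, 0.0, -0.2]
finger_gap: 0.0003
time_s: 5.2
tcp_pos: [0.466, -0.2784, 0.1333]
tcp_rot: [[0.423, 0.906, 0.0], [0.906, -0.423, -0.0], [-0.0, 0.0, -1.0]]
contact_force: [-0.2, -1.6, -0.0]
finger_gap: -0.0001
time_s: 5.4
tcp_pos: [0.4668, -0.2766, 0.1333]
tcp_rot: [[0.423, 0.906, 0.0], [0.906, -0.423, -0.0], [-0.0, 0.0, -1.0]]
contact_force: [0.2, -0.4, -0.5]
finger_gap: -0.0001
```

```bash
python3 -m pendant '[{"jaw":0,"linear":[0.001,0,0],"turn":0},{"jaw":0,"linear":[0.001,0,0],"turn":0}]';python3 -m pendant '[{"jaw":0,"linear":[0.001,0,0],"turn":0},{"jaw":0,"linear":[0,0,0],"turn":0}]'
```

```text
time_s: 5.6
tcp_pos: [0.4677, -0.2747, 0.1333]
tcp_rot: [[0.423, 0.906, -0.0], [0.906, -0.423, -0.0], [-0.0, 0.0, -1.0]]
contact_force: [0.7, 0.3, -0.5]
finger_gap: -0.0001
time_s: 5.8
tcp_pos: [0.4681, -0.2737, 0.1333]
tcp_rot: [[0.423, 0.906, -0.0], [0.906, -0.423, 0.0], [0.0, -0.0, -1.0]]
contact_force: [-0.5, 0.8, 0.1]
finger_gap: -0.0004
```

```bash
python3 -m pendant '[{"jaw":0,"linear":[0.001,0,-0.001],"turn":0},{"jaw":0,"linear":[0,0,-0.001],"turn":0}]';python3 -m pendant '[{"jaw":0,"linear":[0.001,0,-0.001],"turn":0},{"jaw":0,"linear":[0,0,-0.001],"turn":0}]'
```

```text
time_s: 6.0
tcp_pos: [0.4683, -0.2731, 0.1352]
tcp_rot: [[0.423, 0.906, -0.0], [0.906, -0.423, -0.0], [-0.001, -0.0, -1.0]]
contact_force: [-0.4, -1.9, -0.9]
finger_gap: 0.0001
time_s: 6.2
tcp_pos: [0.4686, -0.2726, 0.1373]
tcp_rot: [[0.423, 0.906, -0.001], [0.906, -0.423, -0.001], [-0.001, -0.0, -1.0]]
contact_force: [-2.8, -3.7, -1.6]
finger_gap: 0.0001
```

```bash
python3 -m pendant '[{"jaw":0,"linear":[0.0003,0,-0.002],"turn":0},{"jaw":0,"linear":[0.0003,0,-0.002],"turn":0}]';python3 -m pendant '[{"jaw":0,"linear":[0.0005,0,-0.002],"turn":0},{"jaw":0,"linear":[0.0005,0,-0.002],"turn":0}]'
```

```text
time_s: 6.4
tcp_pos: [0.469, -0.2717, 0.1414]
tcp_rot: [[0.423, 0.906, -0.0], [0.906, -0.423, -0.0], [-0.0, -0.0, -1.0]]
contact_force: [-2.2, -3.4, -3.5]
finger_gap: 0.0
time_s: 6.6
tcp_pos: [0.4695, -0.2706, 0.1455]
tcp_rot: [[0.423, 0.906, -0.0], [0.906, -0.423, -0.0], [-0.0, -0.0, -1.0]]
contact_force: [-2.4, -4.0, -1.8]
finger_gap: -0.0001
```

```bash
python3 -m pendant '[{"jaw":0,"linear":[0.0006,0,-0.002],"turn":0},{"jaw":0,"linear":[0.0006,0,-0.002],"turn":0},{"jaw":0,"linear":[0.0006,0,-0.002],"turn":0},{"jaw":0,"linear":[0.0006,0,-0.002],"turn":0}]';python3 -m pendant '[{"jaw":0,"linear":[0.0007,0,-0.002],"turn":0},{"jaw":0,"linear":[0.0007,0,-0.002],"turn":0},{"jaw":0,"linear":[0.0007,0,-0.002],"turn":0},{"jaw":0,"linear":[0.0007,0,-0.002],"turn":0}]';python3 - <<'E'
from h import *
for n,(x0,y0) in (('scene',(70,40)),('top',(280,130))):
    f=snap(n,n+'3.png'); c=f['img'][y0:y0+150,x0:x0+200,::-1]; cv2.imwrite(f'pics/{n}3c.png',cv2.resize(c,None,fx=4,fy=4,interpolation=cv2.INTER_CUBIC))
E
```

```text
time_s: 7.0
tcp_pos: [0.4706, -0.2683, 0.1535]
tcp_rot: [[0.423, 0.906, -0.0], [0.906, -0.423, -0.0], [-0.0, -0.0, -1.0]]
contact_force: [-1.4, -4.4, -1.5]
finger_gap: -0.0001
time_s: 7.4
tcp_pos: [0.4719, -0.2657, 0.1615]
tcp_rot: [[0.423, 0.906, 0.0], [0.906, -0.423, 0.0], [0.0, -0.0, -1.0]]
contact_force: [-2.9, -4.3, -2.5]
finger_gap: 0.0001
```

View pics/scene3c.png

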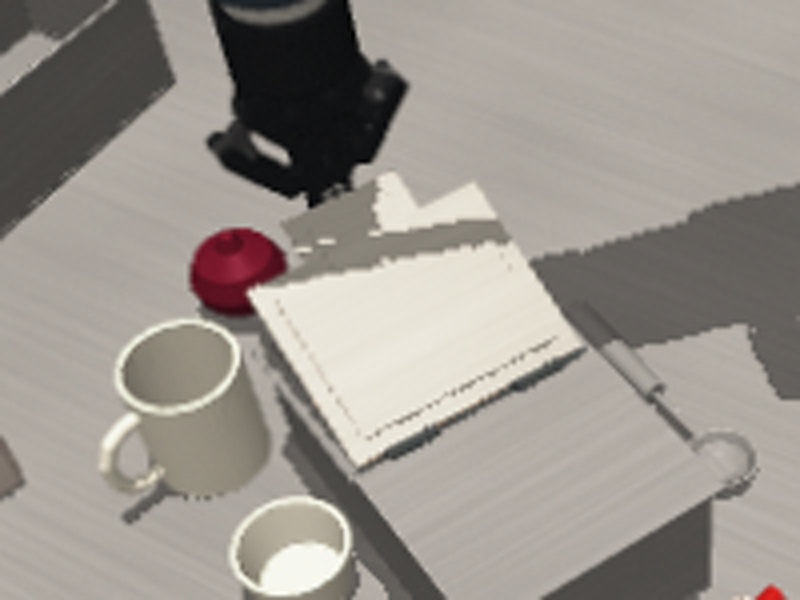

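```bash
python3 -m pendant '[{"jaw":0,"linear":[0.0019,0,-0.0045],"turn":0},{"jaw":0,"linear":[0.002,0,-0.0044],"turn":0},{"jaw":0,"linear":[0.0021,0,-0.0044],"turn":0},{"jaw":0,"linear":[0.0023,0,-0.0043],"turn":0}]';python3 -m pendant '[{"jaw":0,"linear":[0.0024,0,-0.0042],"turn":0},{"jaw":0,"linear":[0.0025,0,-0.0042],"turn":0},{"jaw":0,"linear":[0.0026,0,-0.0041],"turn":0},{"jaw":0,"linear":[0.0028,0,-0.004],"turn":0}]'
```

```text
time_s: 7.9
tcp_pos: [0.4754, -0.258, 0.1793]
tcp_rot: [[0.423, 0.906, 0.0], [0.906, -0.423, 0.0], [0.0, -0.0, -1.0]]
contact_force: [-2.2, -3.1, -1.4]
finger_gap: -0.0001
time_s: 8.3
tcp_pos: [0.4798, -0.2486, 0.1958]
tcp_rot: [[0.423, 0.906, 0.0], [0.906, -0.423, 0.0], [0.0, 0.0, -1.0]]
contact_force: [-1.6, -2.9, -2.8]
finger_gap: -0.0003
```

```bash
python3 -m pendant '[{"jaw":0,"linear":[0.0041,0,-0.005],"turn":0},{"jaw":0,"linear":[0.0043,0,-0.0049],"turn":0},{"jaw":0,"linear":[0.0045,0,-0.0047],"turn":0},{"jaw":0,"linear":[0.0046,0,-0.0045],"turn":0},{"jaw":0,"linear":[0.0048,0,-0.0043],"turn":0},{"jaw":0,"linear":[0.005,0,-0.0041],"turn":0},{"jaw":0,"linear":[0.0052,0,-0.0039],"turn":0},{"jaw":0,"linear":[0.0053,0,-0.0037],"turn":0}]';python3 -m pendant '[{"jaw":0,"linear":[0.0055,0,-0.0035],"turn":0},{"jaw":0,"linear":[0.0056,0,-0.0033],"turn":0},{"jaw":0,"linear":[0.0057,0,-0.0031],"turn":0},{"jaw":0,"linear":[0.0058,0,-0.0028],"turn":0}]'
```

```text
time_s: 9.1
tcp_pos: [0.4956, -0.2152, 0.2319]
tcp_rot: [[0.423, 0.906, 0.0], [0.906, -0.423, -0.002], [-0.002, 0.001, -1.0]]
contact_force: [-5.7, -5.0, 5.3]
finger_gap: -0.0
time_s: 9.5
tcp_pos: [0.5057, -0.1945, 0.2448]
tcp_rot: [[0.423, 0.906, 0.002], [0.906, -0.423, -0.002], [-0.001, 0.002, -1.0]]
contact_force: [-1.9, -4.0, 3.9]
finger_gap: 0.0002
```

Run:
```python
from h import *
for n,(x0,y0) in (('scene',(70,40)),('top',(280,130))):
    f=snap(n,n+'4.png'); c=f['img'][y0:y0+150,x0:x0+200,::-1]; cv2.imwrite(f'pics/{n}4c.png',cv2.resize(c,None,fx=4,fy=4,interpolation=cv2.INTER_CUBIC))
```

```text
(no output)
```

View pics/scene4c.png

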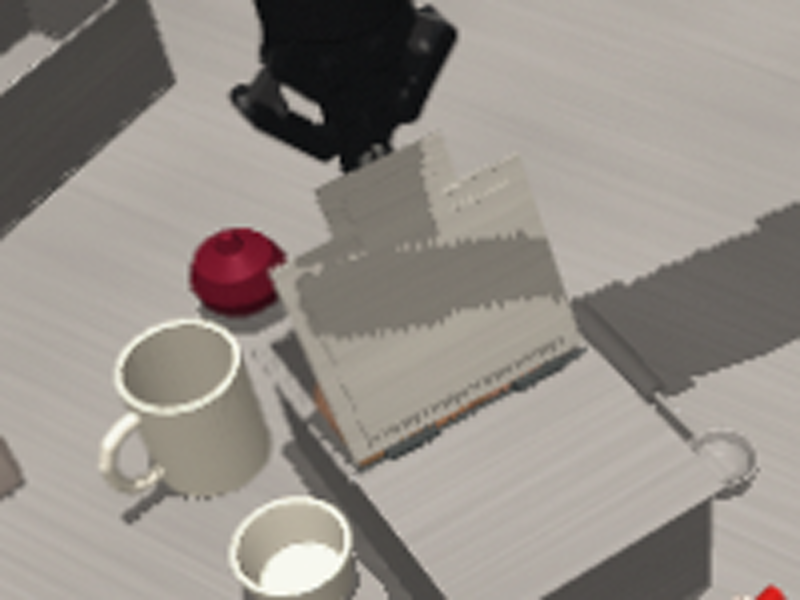

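```bash
python3 -m pendant '[{"jaw":0,"linear":[0.0055,0,-0.0026],"turn":0},{"jaw":0,"linear":[0.0055,0,-0.0024],"turn":0},{"jaw":0,"linear":[0.0055,0,-0.0022],"turn":0},{"jaw":0,"linear":[0.0055,0,-0.002],"turn":0},{"jaw":0,"linear":[0.0055,0,-0.0018],"turn":0},{"jaw":0,"linear":[0.0055,0,-0.0015],"turn":0}]';python3 -m pendant '[{"jaw":0,"linear":[0.0055,0,-0.0012],"turn":0},{"jaw":0,"linear":[0.0055,0,-0.001],"turn":0},{"jaw":0,"linear":[0.0055,0,-0.0008],"turn":0},{"jaw":0,"linear":[0.0055,0,-0.0006],"turn":0},{"jaw":0,"linear":[0.0055,0,-0.0003],"turn":0},{"jaw":0,"linear":[0.0055,0,0],"turn":0}]'
cat > loc.py <<'E'
from h import *
s=bot.get_state(); c,sn=np.cos(-.4362),np.sin(-.4362); d=s['tcp_pos']-[.5394,-.1202,.105]; F=s['contact_force']
print('local',(d[0]*c+d[1]*sn).round(4),(-d[0]*sn+d[1]*c).round(4),d[2].round(4),'F',(F[0]*c+F[1]*sn).round(1),(-F[0]*sn+F[1]*c).round(1),F[2].round(1))
E
python3 loc.py
```

```text
time_s: 10.2
tcp_pos: [0.5196, -0.1638, 0.2557]
tcp_rot: [[0.423, 0.906, 0.0], [0.906, -0.423, 0.0], [0.0, 0.0, -1.0]]
contact_force: [0.6, -3.5, 1.5]
finger_gap: -0.0003
time_s: 10.8
tcp_pos: [0.5332, -0.1339, 0.2596]
tcp_rot: [[0.423, 0.906, -0.0], [0.906, -0.423, 0.0], [0.0, -0.001, -1.0]]
contact_force: [-0.6, -2.5, 1.6]
finger_gap: 0.0
local 0.0001 -0.015 0.1546 F 0.5 -2.6 1.6
```

```bash
python3 -m pendant '[{"jaw":0,"linear":[0.0078,0,0],"turn":0},{"jaw":0,"linear":[0.0078,0,0.0005],"turn":0},{"jaw":0,"linear":[0.0077,0,0.0009],"turn":0},{"jaw":0,"linear":[0.0077,0,0.0014],"turn":0},{"jaw":0,"linear":[0.0076,0,0.0019],"turn":0},{"jaw":0,"linear":[0.0075,0,0.0023],"turn":0},{"jaw":0,"linear":[0.0073,0,0.0027],"turn":0},{"jaw":0,"linear":[0.0071,0,0.0032],"turn":0}]'; python3 loc.py;  python3 -m pendant '[{"jaw":0,"linear":[0.0069,0,0.0036],"turn":0},{"jaw":0,"linear":[0.0067,0,0.004],"turn":0},{"jaw":0,"linear":[0.0064,0,0.0044],"turn":0},{"jaw":0,"linear":[0.0062,0,0.0048],"turn":0},{"jaw":0,"linear":[0.0059,0,0.0051],"turn":0},{"jaw":0,"linear":[0.0055,0,0.0055],"turn":0},{"jaw":0,"linear":[0.0052,0,0.0058],"turn":0},{"jaw":0,"linear":[0.0048,0,0.0061],"turn":0}]'; python3 loc.py;python3 - <<'E'
from h import *
for n,(x0,y0) in (('scene',(70,40)),('top',(215,105))):
    f=snap(n,n+'5.png'); c=f['img'][y0:y0+150,x0:x0+200,::-1]; cv2.imwrite(f'pics/{n}5c.png',cv2.resize(c,None,fx=4,fy=4,interpolation=cv2.INTER_CUBIC))
E
```

```text
time_s: 11.6
tcp_pos: [0.5591, -0.0788, 0.2465]
tcp_rot: [[0.423, 0.906, 0.0], [0.906, -0.423, 0.0], [0.0, -0.0, -1.0]]
contact_force: [-0.5, -1.5, 2.4]
finger_gap: -0.0003
local 0.0004 0.0458 0.1415 F 0.2 -1.6 2.4
time_s: 12.4
tcp_pos: [0.5792, -0.0361, 0.2069]
tcp_rot: [[0.423, 0.906, 0.0], [0.906, -0.423, 0.0], [0.0, 0.0, -1.0]]
contact_force: [-1.3, -0.4, 2.8]
finger_gap: 0.0002
local 0.0005 0.0931 0.1019 F -1.0 -0.9 2.8
```

View pics/scene5c.png

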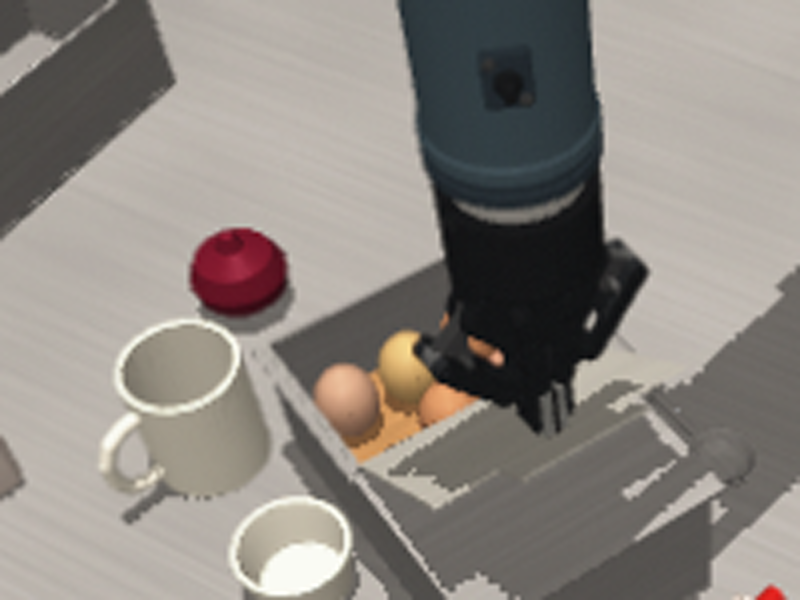

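```bash
python3 -m pendant '[{"jaw":0,"linear":[0.0045,0,0.0064],"turn":0},{"jaw":0,"linear":[0.0041,0,0.0066],"turn":0},{"jaw":0,"linear":[0.0037,0,0.0069],"turn":0},{"jaw":0,"linear":[0.0033,0,0.0071],"turn":0},{"jaw":0,"linear":[0.0028,0,0.0073],"turn":0},{"jaw":0,"linear":[0.0024,0,0.0074],"turn":0},{"jaw":0,"linear":[0.0019,0,0.0076],"turn":0}]'; python3 loc.py;  python3 -m pendant '[{"jaw":0,"linear":[0.001,0,0.005],"turn":0},{"jaw":0,"linear":[0.0005,0,0.004],"turn":0},{"jaw":0,"linear":[0,0,0.003],"turn":0}]'; python3 loc.py
```

```text
time_s: 13.2
tcp_pos: [0.5886, -0.0156, 0.1574]
tcp_rot: [[0.423, 0.906, -0.0], [0.906, -0.423, 0.0], [0.0, -0.0, -1.0]]
contact_force: [-0.7, 0.2, 1.5]
finger_gap: -0.0
local 0.0004 0.1156 0.0524 F -0.8 -0.2 1.5
time_s: 13.5
tcp_pos: [0.5892, -0.0144, 0.1458]
tcp_rot: [[0.423, 0.906, 0.0], [0.906, -0.423, 0.0], [0.0, -0.0, -1.0]]
contact_force: [-0.6, 0.6, 1.7]
finger_gap: 0.0002
local 0.0005 0.1169 0.0408 F -0.8 0.3 1.7
```

```bash
python3 -m pendant '[{"jaw":0,"linear":[0,0,0.003],"turn":0},{"jaw":0,"linear":[0,0,0.003],"turn":0},{"jaw":0,"linear":[0,0,0.002],"turn":0}]'; python3 -m pendant '[{"jaw":0,"linear":[0,0,0.001],"turn":0}]';  python3 -m pendant '[{"jaw":0,"linear":[0,0,0.001],"turn":0}]' ; python3 loc.py
```

```text
time_s: 13.8
tcp_pos: [0.5893, -0.0147, 0.138]
tcp_rot: [[0.423, 0.906, 0.0], [0.906, -0.423, -0.0], [0.0, 0.0, -1.0]]
contact_force: [1.3, 0.8, 1.9]
finger_gap: -0.0002
time_s: 13.9
tcp_pos: [0.5892, -0.0146, 0.137]
tcp_rot: [[0.423, 0.906, 0.0], [0.906, -0.423, -0.0], [0.0, 0.0, -1.0]]
contact_force: [-0.3, 1.3, 1.7]
finger_gap: 0.0002
time_s: 14.0
tcp_pos: [0.5893, -0.0146, 0.1362]
tcp_rot: [[0.423, 0.906, 0.0], [0.906, -0.423, 0.0], [0.0, 0.0, -1.0]]
contact_force: [-0.2, 1.0, 2.2]
finger_gap: -0.0001
local 0.0006 0.1168 0.0312 F -0.6 0.9 2.2
```

```bash
python3 -m pendant '[{"jaw":0,"linear":[0,0,0.0007],"turn":0}]'; python3 -m pendant '[{"jaw":0,"linear":[0,0,0.0007],"turn":0}]';  python3 -m pendant '[{"jaw":0,"linear":[0,0,0.0007],"turn":0}]' ; python3 loc.py
```

```text
time_s: 14.1
tcp_pos: [0.5893, -0.0146, 0.1355]
tcp_rot: [[0.423, 0.906, 0.0], [0.906, -0.423, -0.0], [0.0, 0.0, -1.0]]
contact_force: [-0.4, 2.0, 1.1]
finger_gap: -0.0001
time_s: 14.2
tcp_pos: [0.5893, -0.0146, 0.135]
tcp_rot: [[0.423, 0.906, 0.0], [0.906, -0.423, -0.0], [0.0, 0.0, -1.0]]
contact_force: [-1.2, 1.6, 7.7]
finger_gap: 0.0002
time_s: 14.3
tcp_pos: [0.5894, -0.0146, 0.135]
tcp_rot: [[0.423, 0.906, 0.001], [0.906, -0.423, -0.0], [0.0, 0.001, -1.0]]
contact_force: [-2.8, 0.9, 10.7]
finger_gap: 0.0
local 0.0007 0.1168 0.03 F -2.9 -0.4 10.7
```

```bash
python3 -m pendant '[{"jaw":0,"linear":[0,0,0],"turn":0},{"jaw":0,"linear":[0,0,-0.001],"turn":0},{"jaw":0,"linear":[0,0,-0.004],"turn":0},{"jaw":0,"linear":[0,0,-0.015],"turn":0},{"jaw":0,"linear":[0,0,-0.03],"turn":0},{"jaw":0,"linear":[0,0,-0.03],"turn":0},{"jaw":0,"linear":[0,0,-0.03],"turn":0},{"jaw":0,"linear":[0,0,-0.03],"turn":0}]'; python3 -m pendant '[{"jaw":0,"linear":[-0.04,0,-0.01],"turn":0},{"jaw":0,"linear":[-0.04,0,0],"turn":0},{"jaw":0,"linear":[-0.04,0,0],"turn":0},{"jaw":0,"linear":[-0.04,0,0],"turn":0},{"jaw":0,"linear":[-0.04,0,0],"turn":0},{"jaw":0,"linear":[-0.04,0,0],"turn":0},{"jaw":0,"linear":[-0.04,0,0],"turn":0},{"jaw":0,"linear":[-0.04,0,0],"turn":0}]';python3 -m pendant '[{"jaw":0,"linear":[-0.03,0,0],"turn":0},{"jaw":0,"linear":[-0.03,0,0],"turn":0},{"jaw":0,"linear":[0,0,0],"turn":0}]'
python3 - <<'E'
from h import *
for n,(x0,y0) in (('scene',(90,70)),('top',(215,105))):
    f=snap(n,n+'6.png'); c=f['img'][y0:y0+150,x0:x0+200,::-1]; cv2.imwrite(f'pics/{n}6c.png',cv2.resize(c,None,fx=4,fy=4,interpolation=cv2.INTER_CUBIC))
E
```

```text
time_s: 15.1
tcp_pos: [0.5888, -0.0147, 0.275]
tcp_rot: [[0.423, 0.906, -0.001], [0.906, -0.423, -0.0], [-0.001, -0.001, -1.0]]
contact_force: [1.6, -0.6, -0.6]
finger_gap: 0.0004
time_s: 15.9
tcp_pos: [0.4526, -0.3059, 0.2839]
tcp_rot: [[0.423, 0.906, -0.001], [0.906, -0.423, 0.0], [-0.0, -0.001, -1.0]]
contact_force: [-0.6, -0.3, 0.3]
finger_gap: 0.0001
time_s: 16.2
tcp_pos: [0.4264, -0.3622, 0.2835]
tcp_rot: [[0.427, 0.904, -0.002], [0.904, -0.427, -0.001], [-0.001, -0.001, -1.0]]
contact_force: [0.8, 0.0, -0.1]
finger_gap: 0.0003
```

View pics/scene6c.png

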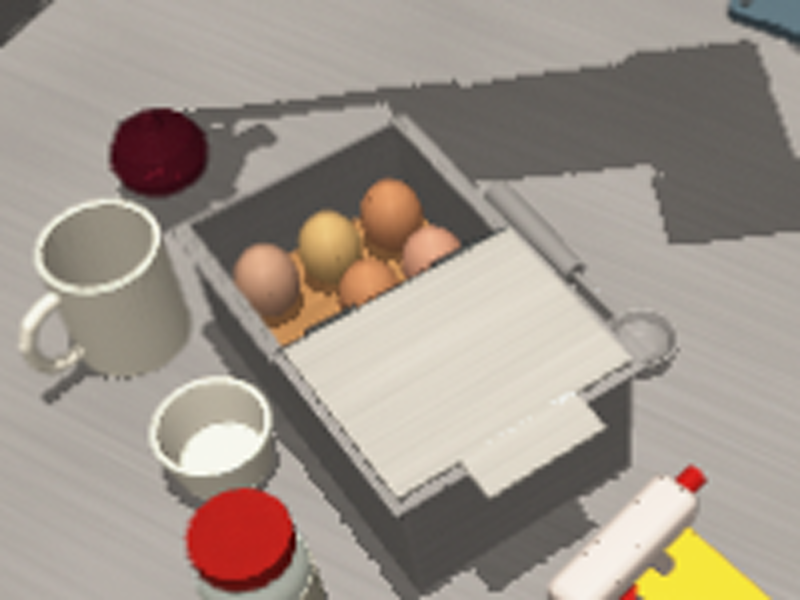

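View pics/top6c.png

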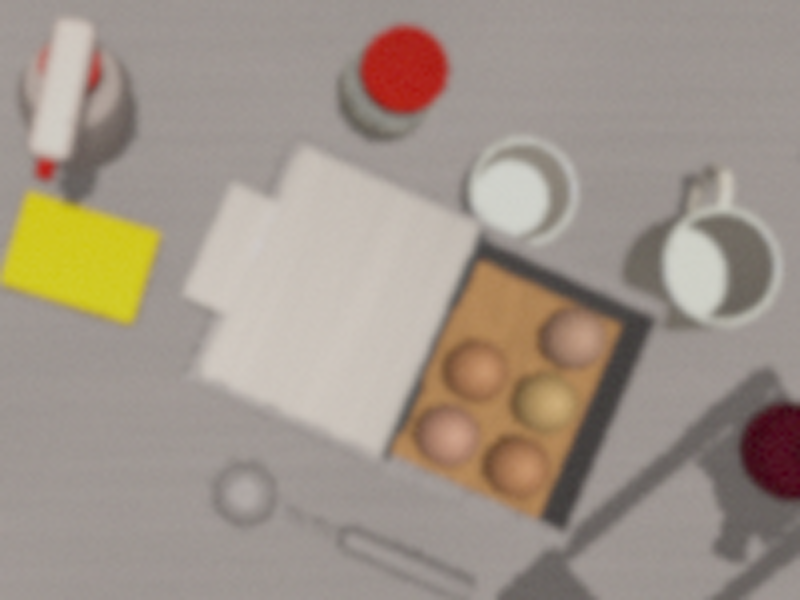

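View pics/scene6.png

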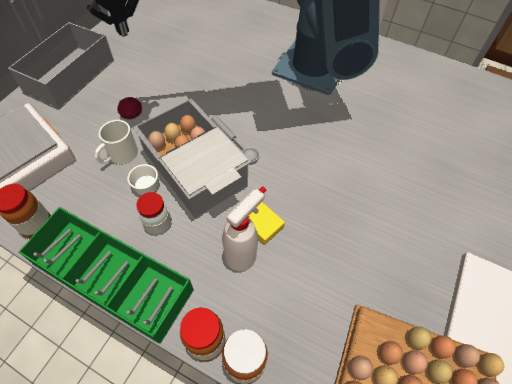

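The flap lies flat (scene crop corners about (278,348), (400,498), (632,360), (505,232)). The pan, spoon, onion and cups are at the same pixels as before. The gripper is clear, so I'm handing in.

```bash
python3 -c "
from rig import bot
print(bot.get_state()['contact_force']); print(bot.close_job())"
```

```text
[ 0.6418057  -0.64596502 -0.15128661]
the job is handed in; nothing more can be done
None
```

The egg pan is open: the flap lies flat on the fixed half of the cover, and the job was handed in at about 16 s. I used the closed fingertips to lift the tongue by its end edge and carry it over the hinge. I then pressed it down until it stopped, and backed off clear of the pan.

- **Fit to the two views:** the hinge line was at (0.539, -0.120) m, turned -0.436 rad, with the flap starting about 0.2 rad open. Leaving the hinge height free in the fit gave 96 mm instead of the stated 105 mm. I used 105 mm.
- **Flatness:** the fingertip stopped at 110 mm above the bench. That is the 105 mm cover plus the 5 mm flap, so it agrees with lying flat.
- **Forces:** the largest reading at the tool while turning the flap was about 9 N. The final press was about 11 N, against the 20 N limit. These are readings at the end of each move, so short peaks between them would not show.
- **Last pictures:** the flap is flat, and the pan and the other things look unmoved from the first pictures. I compared them by eye and did not refit the pan's position.
- **At hand-in:** the force reading was down to noise, under 1 N, with the gripper clear.

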